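# Set up a flatted shaft under the bench microscope

### The arm

A 6-joint arm with a two-finger parallel gripper is mounted at the origin on the work surface. World frame = base frame: x ahead of the robot, y to its left, z up, the work surface at z = 0. Lengths are in m, angles in rad, forces in N, time in s.
With the tool pointing down it reaches from about 0.325 to 0.775 m from the base axis. Payload 5.5 kg.
Tool frame: the origin (TCP) lies on the centre line of the jaws, within the pads' length; the fingertips stand 14 mm ahead of it and the grasp point (between the pads) lies 5 mm behind it; z points along the fingers, y is the line along which they close (so a half turn about z gives the same grasp; the last joint's range is limited). The gripper opens to 88 mm and grips with 3 to 60 N. Pads are 20 mm wide; open, the fingers measure 115 mm over their backs; the gripper's body (75 mm by 178 mm) begins 61 mm behind the grasp point.
Start: joints at [1.069, 0.091, 1.231, -0, 1.82, -0.057], TCP at [0.258, 0.542, 0.237] pointing down, gripper open.
Joint ranges: [-2.87, 2.87], [-0.86, 2.18], [0.17, 2.46], [-1.51, 4.65], [0.06, 2.69], [-2.65, 2.65]. Speed limits (rad/s): [2.57, 2.57, 3.01, 3.14, 3.14, 3.14].

### API

Orientations are given as [roll, pitch, yaw] about the fixed x, y, z axes, in that order (R = Rz(yaw) Ry(pitch) Rx(roll)).
In Python, from bench import ctrl gives the robot as it stands.
- The arm moves only by the tool play_rows, never from a script. Its arguments are lists of equal length, an entry for each row: "turn": the turn, a rotation vector about the tool's x, y, z as a fraction of full scale, a list of three; "delta_pos": the shift along the tool's x, y, z as a fraction of full scale, a list of three; "gripper": the closure, from 0 (fully open) to 1 (shut). In form: {"turn": [[rx, ry, rz], ...], "delta_pos": [[x, y, z], ...], "gripper": [gripper, ...]}. A call has 1 to 20 rows; each row is the pose to reach, as a shift and turn from the pose commanded when the call began, along the tool's axes at that moment, turning the shorter way round; what a row does not reach only later rows make up. Full scale, the value 1, is 8 cm for a shift and 2 pi rad for a turn. A row lasts 1/8 s, in which the tool goes at most 62.5 mm and 10.7 degrees, less where a joint would pass 70% of its speed; a pose out of reach is approached as far as the arm can. A call with a number of a shift or a turn outside -1 to 1 is refused whole. A call with a gripper value outside its range is refused whole. The fingers move at their own pace and stop on an object; the grip force is fixed at half the most. Time passes only in rows, so rows that repeat a pose let the fingers close. It gives the time, the measured TCP pose, the force, the opening and the grip force at its end, in the units of the state.
- ctrl.observe(): the state, without advancing time (a new reading comes with each control period).
- ctrl.read_camera(name): name is "side" or "top"; returns a dict with "img" (420x560x3 uint8, blue, green, red), "fovy" (degrees; the focal length in pixels is half the picture's height over the tangent of half this angle, whatever the lens; pixels are square), "cx", "cy" (the principal point, pixels), "k1" (the pictures are not rectified: a ray, as slopes to the right and down, at radius r is drawn at 1 + k1 r^2 times it, then the intrinsics apply), "position" and "rotation" of the camera in the world. Camera axes: x right, y down, z forward; pixel columns grow to the right and rows downward; lengths in m; the calibration is good to about 2 mm. A picture is of the moment at which its call begins. There is no depth.
- ctrl.sign_off(): hands the job in; it is judged then, once.
The state is a dict: "clock": time; "qpos": joint angles; "qvel": joint speeds; "effort": joint torques, N m; "ee_pos": TCP position; "ee_rot": TCP orientation; "ft_force": force on the tool from outside, world axes, zero at the start; "moment": the same for the moment, N m; "grip_width": finger opening in m; "grip_force": force on a finger pad.
Only numpy, scipy, OpenCV 4.12 (cv2) and the standard library are available. Lean on these libraries where they do the work, as an engineer would, in place of code of your own. Each camera call takes 0.05 s, during which the arm holds its last target. There are 200 camera calls.

### The job

Get the steel shaft ready to be inspected under the microscope: roll it in its V-blocks until one of its two milled flats faces straight up, and put the loose crank fully down on the upright square shaft end of the slide's gear head. Then wind the carriage along, keeping the crank on the square all the way, until the flats are right below the microscope's lens; leave the crank seated on the square and let go. Do not knock the screwdriver, torch, lens cap or bottle about.

Things in the scene. Friction and masses are not known exactly. Their poses are not given: they have to be found in the camera images.
- crank_hub (a point): loose steel crank: centre of its square hub (30 x 30 mm, 30 mm tall), half-way up. It lies flat on the bench, its square through-bore (13.8 mm) upright. x: along the flat arm to the grip; z: up; hub and bore sides parallel to x, y. Arm 18 mm wide, 10 mm thick, level with the hub's underside, reaching 55 mm from the hub's centre. 0.2 kg; centre of mass about 13 mm along x
- crank_foot (a point): centre of the underside of the crank's hub, 15 mm below crank_hub, same axes
- crank_grip (a point): centre of the crank's black upright grip, half-way up: a smooth cylinder 20 mm in diameter, 45 mm tall (12 to 57 mm above the crank's underside), 45 mm from the hub's axis. It revolves freely on its pin, so it can be held firmly while the crank goes round. Same axes as crank_hub
- drive_foot (a point): fixed seat of the crank, on the drive's vertical axis: centre of the collar (38 mm across) at the foot of the square shaft end, 6 mm above the grey gear head (64 x 64 mm, at the end of the slide). crank_foot lies here when the crank is fully down. z: up; y: along the slide, from the carriage to the gear head; x: across the slide, away from the robot
- drive_top (a point): tip of the upright square shaft end, 27 mm above drive_foot. 12 mm square (top 5 mm tapering to 6 mm), sides parallel to this point's x, y, which turn with it. The crank fits any of four ways round. Clockwise from above sends the carriage towards the microscope, 30 mm a turn; needs about 0.14 N m. The carriage cannot be pushed along by hand and stays where it is left
- carriage (a joint): travel of the carriage along the slide, m: 0 at the start (loading place near the gear head), growing towards the microscope, end stop at 0.14. The flats come below the lens at some 0.095 to 0.12, as the microscope stands
- flats (a point): on the axis of the 30 mm steel shaft, mid-way along its two opposite flats (22 mm across, 36 mm long, alike), between the two V-blocks on the carriage. x: the shaft's axis (level, across the slide), from its free end to its far end; z: square to the flats, so a flat faces straight up when z points up or down
- shaft_free_end (a point): on the shaft's axis, mid-way along the plain round end (30 mm diameter) that sticks out 50 mm from the V-blocks towards the robot; its top is 15 mm above. The V-blocks' clamps stand 40 mm above the axis. They keep the shaft down but let it roll: drag 1 N at its surface, it stays as left. A fingertip pressed on top and drawn sideways rolls it, 15 mm a radian
- shaft (a joint): roll of the shaft, rad: a flat faces straight up at 0 and at pi (3.14). As the value grows the shaft's top moves away from the gear head. At the start 0.5 to 2.64
- lens (a point): centre of the lens, at the lower end of the microscope's upright blue barrel (33 to 41 mm in diameter, 120 mm tall, carried by a rod from the post behind the slide); 80 mm above the shaft's axis. Its place along the slide differs from time to time
- screwdriver: screwdriver lying on the bench, to be left alone
- torch: dark metal torch, 38 mm across and 130 mm tall, standing on its head, to be left alone
- lens_cap: black lens cap, 42 mm across, 12 mm tall, lying on the bench, to be left alone
- water: water bottle, 66 mm across, 200 mm tall, standing on the bench, to be left alone
There are look-alikes about, which are no part of the job. Of the things shaped like the part that bears crank_hub, the bare steel one is meant.

How it is judged:
On the way, in this order (a step that is already met when the one before it is completed fails the run):
1. the crank is fully down on the square shaft end, the carriage still at its loading place (distance between crank_foot and drive_foot below 0.006 m and value of joint carriage below 0.012 m), for 0.2 s.
2. the carriage has been wound half-way (50 mm) with the crank on the square (distance between crank_foot and drive_foot below 0.012 m and value of joint carriage above 0.05 m), for 0.1 s.
At the end, for the whole second after the job is handed in: A flat of the shaft faces up to within 10 degrees, the middle of the flats is within 4 mm of the point below the lens (seen from above), the carriage is at rest, and the crank sits on the square shaft end, its foot within 6 mm of its seat (angle between the z axis of flats and the z axis of drive_foot, either way round below 0.17 rad and horizontal distance between flats and lens below 0.004 m and distance between crank_foot and drive_foot below 0.006 m and velocity of joint carriage between -0.003 and 0.003 m/s); the robot touches nothing.
It fails at once if the crank came off the square (12 mm or more from its seat) while the carriage was under way, between 12 and 85 mm of travel (value of joint carriage between 0.012 and 0.085 m and distance between crank_foot and drive_foot above 0.012 m).
It fails at once if the screwdriver was shifted by more than 30 mm (distance of screwdriver from where it was at the start of the episode above 0.03 m).
It fails at once if the torch was shifted by more than 30 mm or knocked over (distance of torch from where it was at the start of the episode above 0.03 m or angle between torch's own z axis and vertical above 0.5 rad).
It fails at once if the lens cap was shifted by more than 30 mm (distance of lens_cap from where it was at the start of the episode above 0.03 m).
It fails at once if the bottle was shifted by more than 30 mm or knocked over (distance of water from where it was at the start of the episode above 0.03 m or angle between water's own z axis and vertical above 0.5 rad).
It also fails if it takes over 72 s, if anything falls off the work surface, if the arm or the gripper's body presses on something with over 40 N, if the wrist force passes 120 N, or if a joint passes its speed limit or range.

## Working session

There is one attempt and no reset: what is moved stays moved. The work goes in short steps, Python scripts to look and compute and a tool call to move; the robot and the scene stay as the last step left them, time stands still between calls to the robot, and variables do not carry over. Pictures are saved under pics/ and viewed, at most 10 in all, crops included, and the job is handed in when it is done.

Besides the shell and the picture viewer there is one more tool, called as name(argument=value, ...), one argument or row to a line, values as JSON. play_rows: Moves the arm, as the interface text tells. Its arguments: {"type":"object","properties":{"turn":{"type":"array","items":{"type":"array","items":{"type":"number","minimum":-1,"maximum":1}}},"delta_pos":{"type":"array","items":{"type":"array","items":{"type":"number","minimum":-1,"maximum":1}}},"gripper":{"type":"array","items":{"type":"number"}}},"required":["turn","delta_pos","gripper"]}

```bash
mkdir -p pics; ls
python3 - <<'E'
from bench import ctrl
import cv2
for n in("side","top"):
    c=ctrl.read_camera(n); cv2.imwrite(f"pics/{n}0.png",c["img"])
    print(n,c["fovy"],c["cx"],c["cy"],c["k1"],c["position"],c["rotation"])
s=ctrl.observe();print(s["clock"],s["ee_pos"],s["ee_rot"],s["ft_force"])
E
```

```text
pics
side 42.73924189810936 281.3731450047955 209.75367708832252 -0.1437080767674065 [-0.19653716  0.86563621  1.04868776] [-2.23612882 -0.02055843 -2.42122883]
top 46.031353433529524 276.12622772065777 215.63076362127907 0.04838799096725145 [ 0.29542814 -0.01217338  1.32759104] [-2.94438589  0.02898394 -1.57898552]
0.1 [0.25805271 0.5414187  0.23559897] [-3.13981065e+00 -1.16851582e-04  2.69678553e+00] [-0.81607557  1.32016873  0.18628277]
```

View pics/side0.png

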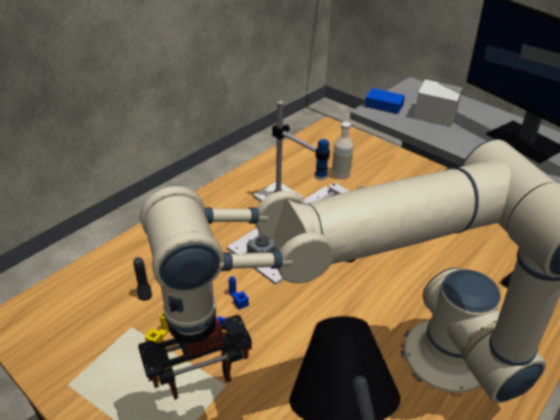

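View pics/top0.png

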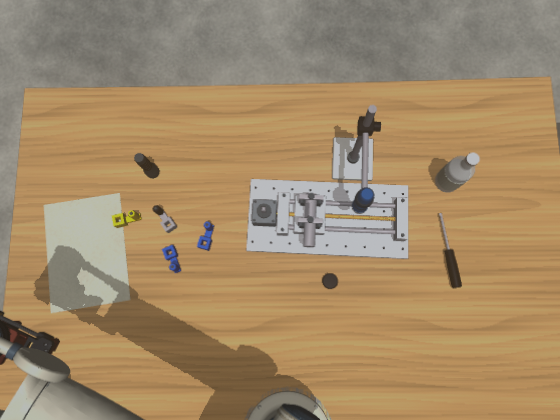

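```bash
cat > h.py <<'E'
import numpy as np, cv2
from scipy.spatial.transform import Rotation as Ro
from bench import ctrl
class Cam:
    def __init__(s,n):
        c=ctrl.read_camera(n); s.img=c["img"]; s.f=s.img.shape[0]/2/np.tan(np.radians(c["fovy"])/2)
        s.c=np.array([c["cx"],c["cy"]]); s.k=c["k1"]; s.p=np.array(c["position"]); s.R=Ro.from_euler("xyz",c["rotation"]).as_matrix()
    def proj(s,P):
        v=(np.atleast_2d(P)-s.p)@s.R; m=v[:,:2]/v[:,2:]; return m*(1+s.k*(m**2).sum(1,keepdims=True))*s.f+s.c
    def ray(s,uv):
        d=(np.array(uv,float)-s.c)/s.f; m=d.copy()
        for _ in range(20): m=d/(1+s.k*(m@m))
        v=s.R@np.array([m[0],m[1],1]); return v/np.linalg.norm(v)
    def plane(s,uv,z):
        r=s.ray(uv); return s.p+r*(z-s.p[2])/r[2]
def tri(a,ua,b,ub):
    ra,rb=a.ray(ua),b.ray(ub); A=np.stack([ra,-rb],1); t=np.linalg.lstsq(A,b.p-a.p,rcond=None)[0]
    P,Q=a.p+t[0]*ra,b.p+t[1]*rb; return (P+Q)/2,np.linalg.norm(P-Q)
def crop(c,x0,y0,x1,y1,k,name): cv2.imwrite(name,cv2.resize(c.img[y0:y1,x0:x1],None,fx=k,fy=k,interpolation=cv2.INTER_CUBIC))
E
python3 - <<'E'
from h import *
np.set_printoptions(precision=3,suppress=True)
t=Cam("top");s=Cam("side")
for n,uv,z in [("hub",(168,224),.03),("grip",(158,210),.05),("drive",(264,210),.1),("freeend",(309,240),.1),("lens",(361,208),.18),("torch",(152,172),.0),("cap",(330,281),.01),("water",(445,185),0),("corner",(248,252),0),("sd",(452,262),.01)]:
    P=t.plane(uv,z); print(n,P,s.proj(P)[0])
E
```

```text
hub [0.536 0.313 0.03 ] [198.589 307.   ]
grip [0.571 0.336 0.05 ] [181.843 299.594]
drive [0.556 0.052 0.1  ] [263.508 232.505]
freeend [ 0.478 -0.06   0.1  ] [311.936 225.528]
lens [ 0.541 -0.181  0.18 ] [322.695 174.78 ]
torch [0.691 0.371 0.   ] [144.142 296.435]
cap [ 0.381 -0.117  0.01 ] [348.874 255.12 ]
water [ 0.64  -0.438  0.   ] [341.854 176.047]
corner [0.462 0.101 0.   ] [276.902 284.81 ]
sd [ 0.429 -0.437  0.01 ] [394.135 198.841]
```

play_rows(
  turn=[
    [0,0,0],
    [0,0,0],
    [0,0,0],
  ],
  delta_pos=[
    [0.5,-0.15,0],
    [1,-0.3,0],
    [1,-0.3,0],
  ],
  gripper=[0,0,0],
)

```text
clock: 0.57
ee_pos: [0.1733, 0.5548, 0.2367]
ee_rot: [-3.142, -0.001, 2.7]
ft_force: [-0.1, 0.3, 0.1]
grip_width: 0.0877
grip_force: 0.0
```

play_rows(
  turn=[
    [0,0,0],
    [0,0,0],
  ],
  delta_pos=[
    [0.5,-0.15,0],
    [1,-0.3,0],
  ],
  gripper=[0,0],
)

```text
clock: 0.82
ee_pos: [0.0934, 0.5671, 0.2363]
ee_rot: [-3.141, 0.001, 2.695]
ft_force: [-0.3, 0.1, 0.1]
grip_width: 0.0882
grip_force: 0.0
```

play_rows(
  turn=[
    [0,0,0],
    [0,0,0],
  ],
  delta_pos=[
    [0.5,-0.15,0],
    [1,-0.3,0],
  ],
  gripper=[0,0],
)

```text
clock: 1.08
ee_pos: [0.0104, 0.5801, 0.2364]
ee_rot: [3.142, 0.001, 2.696]
ft_force: [0.1, 1.4, -0.5]
grip_width: 0.0877
grip_force: 0.0
```

play_rows(
  turn=[
    [0,0,0],
    [0,0,0],
    [0,0,0],
  ],
  delta_pos=[
    [0.5,-0.15,0],
    [1,-0.3,0],
    [1,-0.3,0],
  ],
  gripper=[0,0,0],
)

```text
clock: 1.45
ee_pos: [-0.0735, 0.5929, 0.236]
ee_rot: [-3.141, 0.0, 2.7]
ft_force: [-0.4, 0.5, 0.0]
grip_width: 0.0879
grip_force: 0.0
```

Run:
```python
from h import *
s=Cam("side");t=Cam("top")
a=cv2.resize(s.img[130:330,130:390],None,fx=3,fy=3,interpolation=cv2.INTER_CUBIC);cv2.imwrite("pics/s1.png",a)
crop(t,240,90,420,270,3.3,"pics/t1.png")
print(ctrl.observe()["ee_pos"])
```

```text
[-0.07112454  0.59274991  0.23627587]
```

View pics/s1.png

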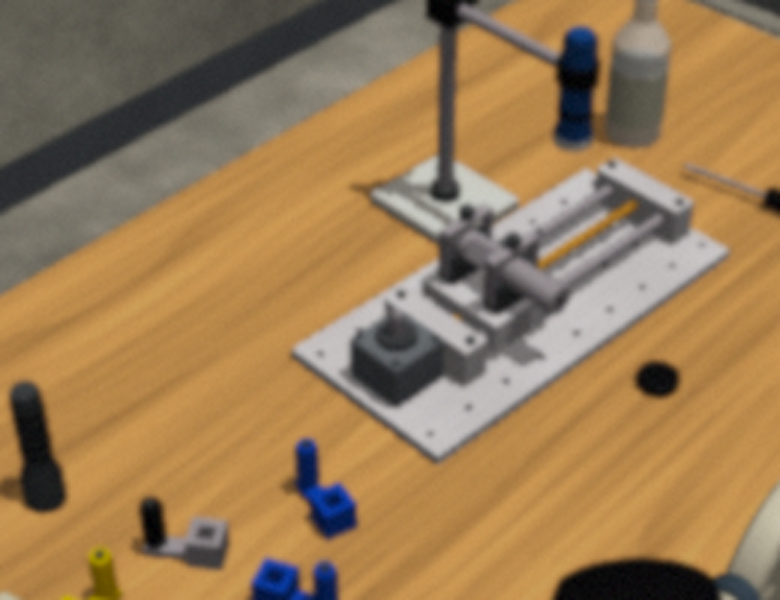

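View pics/t1.png

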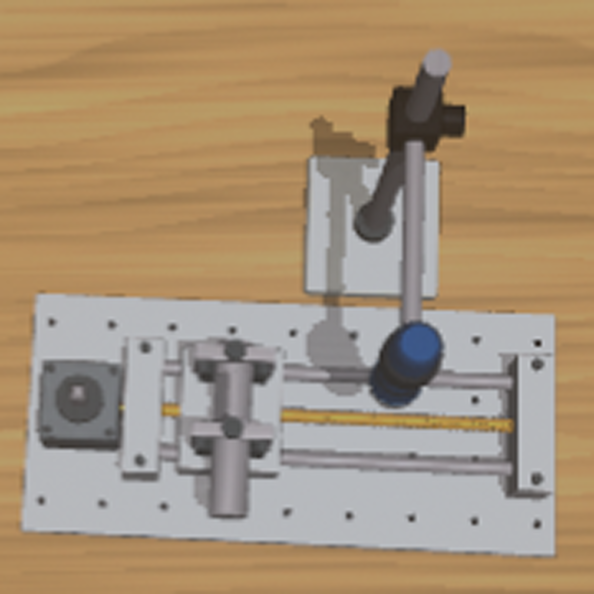

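Run:
```python
from h import *
s=Cam("side");t=Cam("top")
def tile(c,x0,y0,n=32,k=8): return cv2.resize(c.img[y0:y0+n,x0:x0+n],None,fx=k,fy=k,interpolation=cv2.INTER_CUBIC)
rows=[[tile(t,148,200),tile(t,250,194),tile(t,293,196,48,256/48)],[tile(s,176,292),tile(s,248,228),tile(s,275,196,40,6.4)]]
cv2.imwrite("pics/c2.png",np.vstack([np.hstack(r) for r in rows]))
```

```text
(no output)
```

View pics/c2.png

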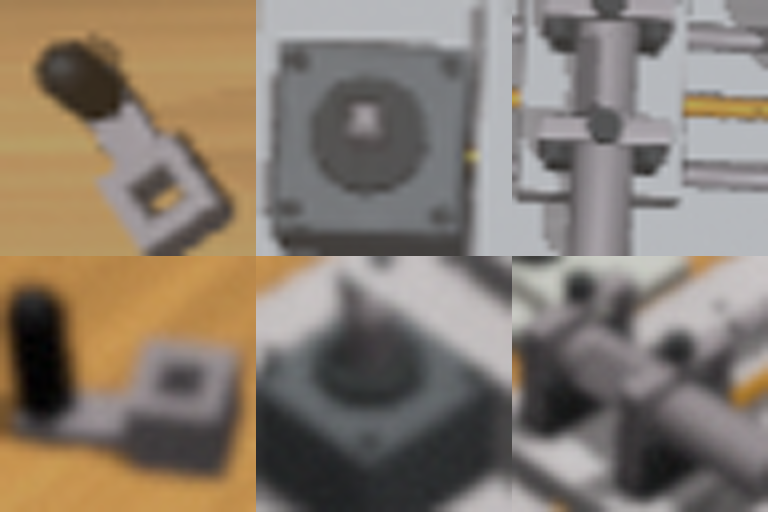

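Run:
```python
from h import *
s=Cam("side");t=Cam("top")
np.set_printoptions(linewidth=200)
g=np.mean([Cam("top").img.astype(float).mean(2) for _ in range(4)],0)
print(np.arange(300,320))
for r in (202,204,206,208,210,212,214,228,232,236,240,243): print(r,g[r,300:320].astype(int))
np.set_printoptions(precision=4,suppress=True)
for n,a,b in [("bore",(167.06,223.3),(198.06,307.06)),("grip",(155.3,207.3),(180.3,296.4)),("tip",(263.06,208.3),(259.3,231.2))]:
    print(n,*tri(t,a,s,b))
# side tile zoom of shaft
k=12
a=cv2.resize(s.img[196:236,275:325],None,fx=k,fy=k,interpolation=cv2.INTER_CUBIC)
cv2.imwrite("pics/s3.png",cv2.convertScaleAbs(a,alpha=1.5))
```

```text
[300 301 302 303 304 305 306 307 308 309 310 311 312 313 314 315 316 317 318 319]
202 [ 77  77  75  73  73  90 117 122 128 149 157 151 150 142 130 119  98  69  72  80]
204 [ 95  56  56  55  68  92 101 103 108 130 155 158 149 142 132 116  89  57  57  58]
206 [179 177 163 137 128 107 102 103 107 130 156 157 148 140 130 120 126 139 128 106]
208 [185 185 171 144 133 108 102 103 112 137 157 158 147 140 130 121 148 185 185 185]
210 [185 185 183 168 131 103 102 103 113 138 158 158 147 140 129 119 148 185 185 185]
212 [185 185 185 172 132 102 103 104 113 138 156 156 146 138 127 115 146 185 185 185]
214 [185 185 172 144 125 102 102 104 118 146 158 155 146 136 125 125 158 185 185 185]
228 [163 131 115 106  97 114 128 139 149 157 156 151 140 133 125 107  78  71  55  98]
232 [108  97  88  84  95 117 132 142 153 160 157 148 138 130 116 120 150 154 164 179]
236 [141 142 142 126 102 122 136 145 156 162 157 146 136 127 119 147 185 185 185 185]
240 [139 139 133 113 108 124 138 149 160 162 154 144 134 123 120 155 185 185 185 185]
243 [180 167 136 117 113 128 141 152 161 162 153 143 133 120 114 150 185 185 185 185]
bore [0.5373 0.3152 0.0309] 0.0017207398210926244
grip [0.5739 0.3392 0.0625] 0.003554964798201051
tip [0.5632 0.0563 0.102 ] 0.007033875691407143
```

View pics/s3.png

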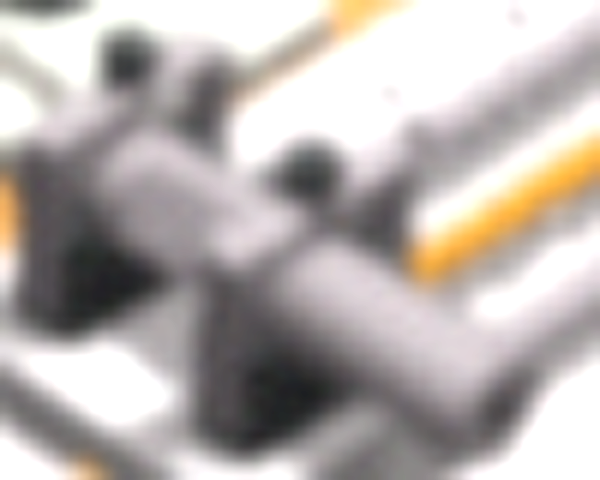

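Run:
```python
from h import *
np.set_printoptions(precision=4,suppress=True,linewidth=200)
s=Cam("side");t=Cam("top")
P,e=tri(t,(263.7,210.4),s,(261.7,240.8));print("collar",P,e)
for dz in (0,.027): print(t.proj(P+[0,0,dz]),s.proj(P+[0,0,dz]))
gt=t.img.mean(2).astype(int);gs=s.img.mean(2).astype(int)
print(np.arange(256,272))
for r in range(200,220): print(r,gt[r,256:272])
print(np.arange(250,276))
for r in range(226,252): print(r,gs[r,250:276])
```

```text
collar [0.5614 0.0543 0.0684] 0.0008333385861077155
[[263.7862 210.5347]] [[261.5542 240.7597]]
[[263.2207 208.3559]] [[261.5279 233.322 ]]
[256 257 258 259 260 261 262 263 264 265 266 267 268 269 270 271]
200 [109 119 119 119 119 118 118 115 114 113 113 112 113 114 112 111]
201 [ 97 120 120 120 120 120 120 118 118 119 119 118 119 119 119 120]
202 [102 121 121 121 121 120 120 119 119 119 119 120 121 121 121 121]
203 [119 120 120 121 121 118 109 103 107 111 114 120 121 120 120 121]
204 [120 120 120 111  90  89  86  85  86  88  89  99 116 120 121 120]
205 [120 120 110  88  83  83  83  83  83  84  84  85  90 102 120 120]
206 [120 115  98  83  79  74  77  77  76  78  86  83  85  92 111 121]
207 [119 104  85  83  78  86 120 137 126  96  85  84  85  84 100 121]
208 [110  88  84  83  79  86 127 158 141  99  82  84  83  84  92 113]
209 [109  85  84  83  82  99 131 147 139 100  82  83  84  84  91 111]
210 [109  84  83  83  84  98 119 121 118 101  81  83  84  83  87 107]
211 [108  84  84  83  83  82  83  85  90  84  77  84  84  83  87 107]
212 [108  85  84  83  85  81  77  78  79  78  81  84  
[... 2719 characters left out ...]
105 103  96  82  65  53  47  47  45  48  48  48  52  62  71  89 102 102 103  98  93  81  66]
246 [ 60  76  89  95 103 103  95  86  70  62  58  54  57  58  60  74  82  90 100 102 103  97  88  79  65  56]
247 [ 47  57  68  82  92  99 102 101  91  88  85  84  85  84  85  91  96 101 100 101  94  82  71  61  55  49]
248 [ 37  43  50  62  78  89  98 101 101 101 100  98  98  99 103 102 101 100  96  90  80  67  55  50  48  46]
249 [ 38  38  40  44  60  72  84  97  99 104 101  98  94  99 104 102 100  93  84  70  63  53  48  47  46  46]
250 [36 38 38 38 41 53 64 80 90 95 93 82 82 91 98 97 89 77 65 56 50 48 47 46 45 45]
251 [36 38 36 41 37 41 48 62 74 85 83 75 75 85 88 83 72 60 53 49 46 47 45 46 46 43]
```

Run:
```python
from h import *
np.set_printoptions(precision=4,suppress=True,linewidth=200)
s=Cam("side");t=Cam("top")
for n,a,b in [("knob1",(309.8,218.8),(300.05,209.5)),("knob2",(311,196.5),(285.5,200.1)),("lens",(358.2,207.6),(321,175.5))]:
    print(n,*tri(t,a,s,b))
c=lambda x,y:(240+x/3.3,90+y/3.3)
for a,b in [((22,530),(554,555)),((38,294),(554,316))]:
    d=t.plane(c(*a),.012)-t.plane(c(*b),.012);print("slide y-dir yaw err deg",np.degrees(np.arctan2(-d[0],d[1])))
# hub orientation from steel mask in top
for r in (224,242): print(r,t.plane((310,r),.1))
hsv=cv2.cvtColor(t.img,cv2.COLOR_BGR2HSV); m=((hsv[...,1]<60)&(hsv[...,2]>90)).astype(np.uint8); m[:205]=0;m[240:]=0;m[:,:150]=0;m[:,185:]=0
n,l,st,ce=cv2.connectedComponentsWithStats(m); print(st,ce)
i=1+np.argmax(st[1:,4]); q=np.argwhere(l==i)[:,::-1].astype(np.float32); print(cv2.minAreaRect(q))
b=t.plane((167.06,223.3),.03);g=t.plane((155.3,207.3),.057);print(b,g,np.degrees(np.arctan2(*(g-b)[1::-1])),np.linalg.norm((g-b)[:2]))
b=s.plane((198.06,307.06),.03);g=s.plane((180.3,296.4),.057);print(b,g,np.degrees(np.arctan2(*(g-b)[1::-1])))
```

```text
knob1 [ 0.5252 -0.0628  0.13  ] 0.0017275928324575163
knob2 [ 0.5816 -0.0666  0.1314] 0.0008595038268087694
lens [ 0.5417 -0.1747  0.1803] 7.594448736332459e-05
slide y-dir yaw err deg -3.3348787359667167
slide y-dir yaw err deg -3.4931467938230183
224 [ 0.5184 -0.0638  0.1   ]
242 [ 0.4727 -0.0628  0.1   ]
[[     0      0    560    420 235040]
 [   159    212     17     20    159]
 [   170    231      1      1      1]] [[279.577  209.4916]
 [166.4088 221.7673]
 [170.     231.    ]]
((165.8076934814453, 220.96151733398438), (17.47305679321289, 11.926054000854492), 56.3099365234375)
[0.5382 0.316  0.03  ] [0.5766 0.3418 0.057 ] 33.92870630549515 0.046262876991710805
[0.5371 0.3144 0.03  ] [0.5763 0.3356 0.057 ] 28.3747176907984
```

play_rows(
  turn=[
    [0,0,0],
    [0,0,0],
  ],
  delta_pos=[
    [-0.5,0,0],
    [-1,0,0],
  ],
  gripper=[0,0],
)

```text
clock: 2.4
ee_pos: [0.0007, 0.5578, 0.2364]
ee_rot: [-3.141, 0.0, 2.698]
ft_force: [0.1, 0.4, 0.3]
grip_width: 0.088
grip_force: 0.0
```

play_rows(
  turn=[
    [0,0,0],
    [0,0,0],
  ],
  delta_pos=[
    [-0.5,0,0],
    [-1,0,0],
  ],
  gripper=[0,0],
)

```text
clock: 2.65
ee_pos: [0.0734, 0.5232, 0.2367]
ee_rot: [3.141, -0.0, 2.697]
ft_force: [0.6, -0.2, -0.2]
grip_width: 0.0878
grip_force: 0.0
```

play_rows(
  turn=[
    [0,0,0],
    [0,0,0],
  ],
  delta_pos=[
    [-0.5,0,0],
    [-1,0,0],
  ],
  gripper=[0,0],
)

```text
clock: 2.9
ee_pos: [0.1457, 0.4887, 0.2368]
ee_rot: [3.141, 0.0, 2.697]
ft_force: [0.2, 0.4, 0.0]
grip_width: 0.0877
grip_force: 0.0
```

play_rows(
  turn=[
    [0,0,0],
    [0,0,0],
  ],
  delta_pos=[
    [-0.5,0,0],
    [-1,0,0],
  ],
  gripper=[0,0],
)

```text
clock: 3.15
ee_pos: [0.2179, 0.4543, 0.2368]
ee_rot: [3.141, 0.0, 2.697]
ft_force: [0.2, -0.3, 0.0]
grip_width: 0.0878
grip_force: 0.0
```

play_rows(
  turn=[
    [0,0,0],
    [0,0,0],
  ],
  delta_pos=[
    [-0.5,0,0],
    [-1,0,0],
  ],
  gripper=[0,0],
)

```text
clock: 3.4
ee_pos: [0.2901, 0.4199, 0.2368]
ee_rot: [3.141, 0.0, 2.697]
ft_force: [-0.2, 0.1, -0.3]
grip_width: 0.088
grip_force: 0.0
```

play_rows(
  turn=[
    [0,0,0],
    [0,0,0],
  ],
  delta_pos=[
    [-0.5,0,0],
    [-1,0,0],
  ],
  gripper=[0,0],
)

```text
clock: 3.65
ee_pos: [0.3624, 0.3854, 0.2368]
ee_rot: [3.141, 0.0, 2.697]
ft_force: [0.4, 0.4, -1.4]
grip_width: 0.088
grip_force: 0.0
```

play_rows(
  turn=[
    [0,0,0],
    [0,0,0],
  ],
  delta_pos=[
    [-0.5,0,0],
    [-1,0,0],
  ],
  gripper=[0,0],
)

```text
clock: 3.9
ee_pos: [0.4346, 0.3511, 0.2368]
ee_rot: [3.141, 0.0, 2.697]
ft_force: [0.4, -0.2, -0.2]
grip_width: 0.0879
grip_force: 0.0
```

play_rows(
  turn=[
    [0,0,-0.027],
    [0,0,-0.054],
    [0,0,-0.081],
    [0,0,-0.108],
    [0,0,-0.135],
    [0,0,-0.162],
    [0,0,-0.162],
  ],
  delta_pos=[
    [-0.5,0,0],
    [-1,0,0],
    [-1,0,0],
    [-1,0,0],
    [-1,0,0],
    [-1,0,0],
    [-1,0,0],
  ],
  gripper=[0,0,0,0,0,0,0],
)

```text
clock: 4.78
ee_pos: [0.5057, 0.3173, 0.2366]
ee_rot: [3.142, -0.0, -2.57]
ft_force: [-0.4, -0.0, -0.3]
grip_width: 0.088
grip_force: 0.0
```

```bash
cat >> h.py <<'E'
def delta(T,yawdeg=None):
    o=ctrl.observe(); R=Ro.from_euler("xyz",o["ee_rot"]).as_matrix(); d=R.T@(np.array(T)-o["ee_pos"])/.08
    print("clock",round(o["clock"],2),"pos",o["ee_pos"].round(4),"rpy deg",np.degrees(o["ee_rot"]).round(2),"delta",d.round(3))
    if yawdeg is not None: print("rz",round(-(((yawdeg-np.degrees(o["ee_rot"][2])+180)%360)-180)/360,4))
E
python3 -c "
from h import *
delta([.5375,.3152,.02],213)"
```

```text
clock 4.78 pos [0.5057 0.3173 0.2366] rpy deg [ 180.     -0.   -147.25] delta [-0.32  -0.237  2.708]
rz -0.0007
```

play_rows(
  turn=[
    [0,0,0],
    [0,0,0],
  ],
  delta_pos=[
    [-0.32,-0.237,0.4],
    [-0.32,-0.237,1],
  ],
  gripper=[0,0],
)

```text
clock: 5.03
ee_pos: [0.5396, 0.3153, 0.1573]
ee_rot: [-3.141, 0.004, -2.574]
ft_force: [0.0, -0.1, -0.6]
grip_width: 0.0877
grip_force: 0.0
```

play_rows(
  turn=[
    [0,0,0],
    [0,0,0],
  ],
  delta_pos=[
    [0,0,0.5],
    [0,0,1],
  ],
  gripper=[0,0],
)

```text
clock: 5.28
ee_pos: [0.5374, 0.3151, 0.0752]
ee_rot: [3.142, -0.0, -2.573]
ft_force: [0.3, 0.4, 0.3]
grip_width: 0.0877
grip_force: 0.0
```

play_rows(
  turn=[
    [0,0,0],
    [0,0,0],
    [0,0,0],
    [0,0,0],
    [0,0,0],
    [0,0,0],
    [0,0,0],
    [0,0,0],
  ],
  delta_pos=[
    [0,0,0.35],
    [0,0,0.708],
    [0,0,0.708],
    [0,0,0.708],
    [0,0,0.708],
    [0,0,0.708],
    [0,0,0.708],
    [0,0,0.708],
  ],
  gripper=[0,0,0,1,1,1,1,1],
)

```text
clock: 6.28
ee_pos: [0.5376, 0.3153, 0.0202]
ee_rot: [-3.142, 0.0, -2.569]
ft_force: [0.1, -0.7, -0.4]
grip_width: 0.0416
grip_force: 0.0
```

Still closing; continue closing.

play_rows(
  turn=[
    [0,0,0],
    [0,0,0],
    [0,0,0],
    [0,0,0],
  ],
  delta_pos=[
    [0,0,0],
    [0,0,0],
    [0,0,0],
    [0,0,0],
  ],
  gripper=[1,1,1,1],
)

```text
clock: 6.78
ee_pos: [0.5375, 0.3152, 0.02]
ee_rot: [3.142, -0.0, -2.569]
ft_force: [-0.7, -0.1, -0.2]
grip_width: 0.03
grip_force: 29.7
```

play_rows(
  turn=[
    [0,0,0],
    [0,0,0],
    [0,0,0],
  ],
  delta_pos=[
    [0,0,-0.1],
    [0,0,-0.5],
    [0,0,-1],
  ],
  gripper=[1,1,1],
)

```text
clock: 7.15
ee_pos: [0.5367, 0.3148, 0.0995]
ee_rot: [3.141, -0.003, -2.569]
ft_force: [0.2, 0.9, -1.4]
grip_width: 0.03
grip_force: 29.7
```

play_rows(
  turn=[
    [0,0,0],
    [0,0,0],
    [0,0,0],
  ],
  delta_pos=[
    [0,0,-0.4],
    [0,0,-0.8],
    [0,0,-0.8],
  ],
  gripper=[1,1,1],
)

```text
clock: 7.52
ee_pos: [0.5387, 0.3159, 0.1676]
ee_rot: [-3.141, 0.006, -2.568]
ft_force: [0.3, 0.9, -1.7]
grip_width: 0.0301
grip_force: 29.7
```

Run:
```python
from h import *
delta([.562,.055,.16],176.6)
s=Cam("side");t=Cam("top")
def tile(c,n=44,k=8):
    u,v=c.proj(np.array(ctrl.observe()["ee_pos"]))[0].astype(int); x,y=u-n//2,v-n//2; print(x,y)
    return cv2.resize(c.img[y:y+n,x:x+n],None,fx=k,fy=k,interpolation=cv2.INTER_CUBIC)
cv2.imwrite("pics/h4.png",np.hstack([tile(t),tile(s)]))
```

```text
clock 7.53 pos [0.5387 0.3159 0.1676] rpy deg [-179.96    0.35 -147.16] delta [ 1.524 -2.898  0.088]
rz 0.1007
131 191
171 247
```

View pics/h4.png

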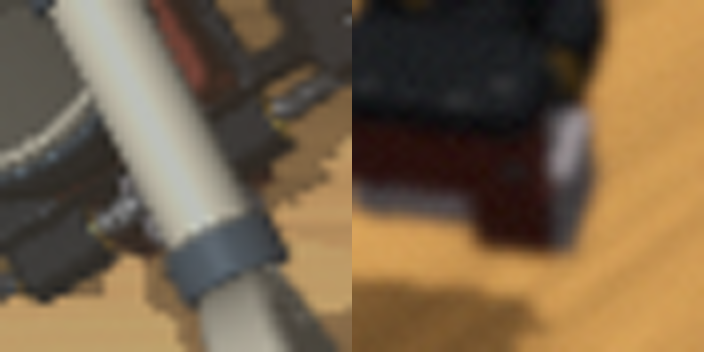

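play_rows(
  turn=[
    [0,0,0],
    [0,0,0],
  ],
  delta_pos=[
    [0.25,-0.48,0],
    [0.508,-0.966,0],
  ],
  gripper=[1,1],
)

```text
clock: 7.88
ee_pos: [0.5442, 0.2273, 0.1608]
ee_rot: [3.141, -0.004, -2.567]
ft_force: [0.3, -0.1, -2.6]
grip_width: 0.0302
grip_force: 29.7
```

play_rows(
  turn=[
    [0,0,0],
    [0,0,0],
  ],
  delta_pos=[
    [0.25,-0.48,0],
    [0.508,-0.966,0],
  ],
  gripper=[1,1],
)

```text
clock: 8.12
ee_pos: [0.552, 0.1398, 0.1611]
ee_rot: [3.14, -0.004, -2.568]
ft_force: [-0.2, -0.1, -1.6]
grip_width: 0.0301
grip_force: 29.7
```

play_rows(
  turn=[
    [0,0,0.025],
    [0,0,0.05],
    [0,0,0.075],
    [0,0,0.1007],
    [0,0,0.1007],
    [0,0,0.1007],
  ],
  delta_pos=[
    [0.25,-0.48,0],
    [0.508,-0.966,0.2],
    [0.508,-0.966,0.3],
    [0.508,-0.966,0.3],
    [0.508,-0.966,0.3],
    [0.508,-0.966,0.3],
  ],
  gripper=[1,1,1,1,1,1],
)

```text
clock: 8.88
ee_pos: [0.5603, 0.0544, 0.1388]
ee_rot: [-3.141, -0.002, 3.085]
ft_force: [-0.4, 0.3, -2.0]
grip_width: 0.0304
grip_force: 29.7
```

Run:
```python
from h import *
delta([.562,.055,.12],176.6)
s=Cam("side");t=Cam("top")
P=ctrl.observe()["ee_pos"]
def tile(c,n=50,k=8):
    u,v=c.proj(np.array(P))[0].astype(int); x,y=u-n//2,v-n//2; print(x,y)
    im=cv2.resize(c.img[y:y+n,x:x+n],None,fx=k,fy=k,interpolation=cv2.INTER_CUBIC)
    yw=np.radians(-3.4);ex=np.array([np.cos(yw),np.sin(yw),0]);ey=np.array([-np.sin(yw),np.cos(yw),0])
    for a in(-.015,.015):
        for b in (-.015,.015):
            for z in(-.02,.01):
                q=c.proj(P+a*ex+b*ey+[0,0,z])[0]; q=((q-[x,y]+.5)*k).astype(int); cv2.circle(im,tuple(map(int,q)),3,(0,255,0) if z>0 else (0,255,255),-1)
    q=((c.proj([.562,.055,.098])[0]-[x,y]+.5)*k).astype(int); cv2.circle(im,tuple(map(int,q)),3,(0,0,255),-1)
    return im
cv2.imwrite("pics/h5.png",np.hstack([tile(t),tile(s)]))
```

```text
clock 8.88 pos [0.5603 0.0544 0.1388] rpy deg [-1.7999e+02 -1.0000e-01  1.7677e+02] delta [-0.021  0.008  0.235]
rz 0.0005
237 179
236 195
```

View pics/h5.png

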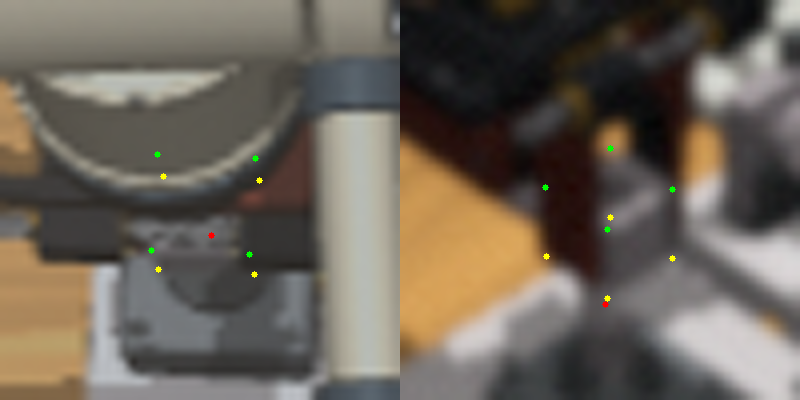

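play_rows(
  turn=[
    [0,0,0],
    [0,0,0],
    [0,0,0],
    [0,0,0],
    [0,0,0],
    [0,0,0],
  ],
  delta_pos=[
    [-0.021,0.008,0.1],
    [-0.021,0.008,0.23],
    [-0.021,0.008,0.28],
    [-0.021,0.008,0.33],
    [-0.021,0.008,0.38],
    [-0.021,0.008,0.38],
  ],
  gripper=[1,1,1,1,1,1],
)

```text
clock: 9.72
ee_pos: [0.5623, 0.0548, 0.1093]
ee_rot: [-3.142, -0.0, 3.082]
ft_force: [-0.1, 0.3, -2.6]
grip_width: 0.03
grip_force: 29.7
```

play_rows(
  turn=[
    [0,0,0],
    [0,0,0],
    [0,0,0],
    [0,0,0],
  ],
  delta_pos=[
    [0,0,0.04],
    [0,0,0.08],
    [0,0,0.12],
    [0,0,0.12],
  ],
  gripper=[1,1,1,1],
)

```text
clock: 10.22
ee_pos: [0.5623, 0.0549, 0.0995]
ee_rot: [-3.142, -0.001, 3.082]
ft_force: [0.0, 0.5, -1.8]
grip_width: 0.03
grip_force: 29.7
```

play_rows(
  turn=[
    [0,0,0],
    [0,0,0],
    [0,0,0],
    [0,0,0],
  ],
  delta_pos=[
    [0,0,0.04],
    [0,0,0.08],
    [0,0,0.11],
    [0,0,0.11],
  ],
  gripper=[1,1,1,1],
)

```text
clock: 10.72
ee_pos: [0.5623, 0.0548, 0.0908]
ee_rot: [-3.142, -0.001, 3.082]
ft_force: [0.4, -0.6, -2.0]
grip_width: 0.0298
grip_force: 29.7
```

play_rows(
  turn=[
    [0,0,0],
    [0,0,0],
    [0,0,0],
  ],
  delta_pos=[
    [0,0,0.03],
    [0,0,0.06],
    [0,0,0.06],
  ],
  gripper=[1,1,1],
)

```text
clock: 11.1
ee_pos: [0.5627, 0.0549, 0.0879]
ee_rot: [3.142, 0.001, 3.082]
ft_force: [-3.3, -0.7, 6.0]
grip_width: 0.03
grip_force: 29.7
```

play_rows(
  turn=[
    [0,0,0],
    [0,0,0],
    [0,0,0],
    [0,0,0],
    [0,0,0],
  ],
  delta_pos=[
    [0,0,0],
    [0,0,0],
    [0,0,0],
    [0,0,-0.4],
    [0,0,-0.95],
  ],
  gripper=[0.45,0.45,0.45,0.45,0.45],
)

```text
clock: 11.72
ee_pos: [0.5616, 0.0548, 0.1614]
ee_rot: [-3.141, -0.004, 3.082]
ft_force: [-0.1, 0.5, 0.7]
grip_width: 0.0479
grip_force: 0.0
```

```bash
python3 -c "
from h import *
delta([.483,-.0525,.16])
"
```

```text
clock 11.72 pos [0.5616 0.0548 0.1614] rpy deg [-179.98   -0.21  176.58] delta [ 0.901 -1.398  0.021]
```

play_rows(
  turn=[
    [0,0,0],
    [0,0,0],
  ],
  delta_pos=[
    [0.45,-0.35,0],
    [0.901,-0.7,0],
  ],
  gripper=[1,1],
)

```text
clock: 11.98
ee_pos: [0.4868, 0.0028, 0.1629]
ee_rot: [-3.141, 0.001, 3.083]
ft_force: [-0.3, -0.5, 0.6]
grip_width: 0.0319
grip_force: 0.0
```

play_rows(
  turn=[
    [0,0,0],
    [0,0,0],
    [0,0,0],
    [0,0,0],
    [0,0,0],
  ],
  delta_pos=[
    [0,-0.4,0],
    [0,-0.7,0],
    [0,-0.7,0.1],
    [0,-0.7,0.2],
    [0,-0.7,0.2],
  ],
  gripper=[1,1,1,1,1],
)

```text
clock: 12.6
ee_pos: [0.4834, -0.0518, 0.145]
ee_rot: [3.141, -0.002, 3.083]
ft_force: [-1.2, -1.1, -0.9]
grip_width: 0.0005
grip_force: 0.0
```

Run:
```python
from h import *
delta([.483,-.0525,.124])
s=Cam("side");t=Cam("top")
a=cv2.resize(s.img[190:260,235:335],None,fx=4,fy=4,interpolation=cv2.INTER_CUBIC)
b=cv2.resize(t.img[180:250,250:350],None,fx=4,fy=4,interpolation=cv2.INTER_CUBIC)
cv2.imwrite("pics/p6.png",np.vstack([a,b]))
```

```text
clock 12.6 pos [ 0.4834 -0.0518  0.145 ] rpy deg [ 1.7997e+02 -1.3000e-01  1.7664e+02] delta [ 0.004 -0.01   0.262]
```

View pics/p6.png

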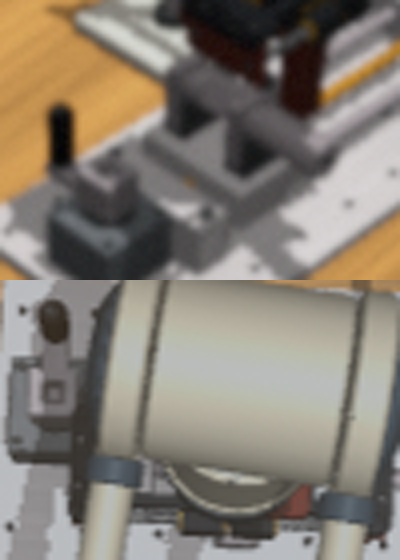

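play_rows(
  turn=[
    [0,0,0],
    [0,0,0],
    [0,0,0],
    [0,0,0],
  ],
  delta_pos=[
    [0.09,-0.01,0.08],
    [0.09,-0.01,0.16],
    [0.09,-0.01,0.22],
    [0.09,-0.01,0.24],
  ],
  gripper=[1,1,1,1],
)

```text
clock: 13.2
ee_pos: [0.4764, -0.053, 0.1266]
ee_rot: [3.142, -0.001, 3.082]
ft_force: [0.6, -0.6, 0.0]
grip_width: 0.0001
grip_force: 0.0
```

play_rows(
  turn=[
    [0,0,0],
    [0,0,0],
    [0,0,0],
  ],
  delta_pos=[
    [0,0,0.02],
    [0,0,0.04],
    [0,0,0.04],
  ],
  gripper=[1,1,1],
)

```text
clock: 13.58
ee_pos: [0.4766, -0.053, 0.1239]
ee_rot: [3.142, -0.0, 3.082]
ft_force: [0.5, 0.1, 0.3]
grip_width: 0.0005
grip_force: 0.0
```

play_rows(
  turn=[
    [0,0,0],
    [0,0,0],
    [0,0,0],
  ],
  delta_pos=[
    [0,0,0.02],
    [0,0,0.05],
    [0,0,0.05],
  ],
  gripper=[1,1,1],
)

```text
clock: 13.95
ee_pos: [0.4769, -0.053, 0.1207]
ee_rot: [-3.141, 0.001, 3.082]
ft_force: [-0.3, 1.1, 2.8]
grip_width: 0.0003
grip_force: 2.0
```

play_rows(
  turn=[
    [0,0,0],
    [0,0,0],
    [0,0,0],
    [0,0,0],
    [0,0,0],
    [0,0,0],
    [0,0,0],
    [0,0,0],
    [0,0,0],
    [0,0,0],
  ],
  delta_pos=[
    [0,0,0.03],
    [0,0,0.03],
    [0,-0.03,0.03],
    [0,-0.06,0.03],
    [0,-0.09,0.03],
    [0,-0.12,0.03],
    [0,-0.15,0.03],
    [0,-0.175,0.03],
    [0,-0.191,0.03],
    [0,-0.191,0.03],
  ],
  gripper=[1,1,1,1,1,1,1,1,1,1],
)

```text
clock: 15.2
ee_pos: [0.4766, -0.0687, 0.12]
ee_rot: [-3.141, 0.004, 3.082]
ft_force: [-1.6, -0.2, 10.5]
grip_width: 0.0005
grip_force: 5.2
```

play_rows(
  turn=[
    [0,0,0],
    [0,0,0],
    [0,0,0],
    [0,0,0],
  ],
  delta_pos=[
    [0,0,-0.3],
    [0,0,-0.65],
    [-0.35,0.5,-0.65],
    [-0.7,1,-0.65],
  ],
  gripper=[1,1,0.5,0.45],
)

```text
clock: 15.7
ee_pos: [0.5373, 0.0088, 0.1701]
ee_rot: [-3.142, 0.001, 3.08]
ft_force: [0.3, -0.4, 0.5]
grip_width: 0.0171
grip_force: 0.0
```

play_rows(
  turn=[
    [0,0,0],
    [0,0,0],
    [0,0,0],
    [0,0,0],
  ],
  delta_pos=[
    [-0.4,0.6,0],
    [-0.84,0.6,0],
    [-0.84,0.6,0],
    [-0.84,0.6,0],
  ],
  gripper=[0.45,0.45,0.45,0.45],
)

```text
clock: 16.2
ee_pos: [0.6058, 0.0519, 0.1691]
ee_rot: [-3.141, -0.001, 3.082]
ft_force: [-0.1, -0.2, 0.2]
grip_width: 0.0481
grip_force: 0.0
```

Run:
```python
from h import *
delta([.6074,.0523,.106],176.6)
np.set_printoptions(linewidth=200)
s=Cam("side");c=[Cam("top") for _ in range(4)];t=c[0]
g=np.mean([x.img.astype(float).mean(2) for x in c],0)
print(np.arange(300,320))
for r in (204,206,208,210,212,214,228,236): print(r,g[r,300:320].astype(int))
a=cv2.resize(s.img[190:260,235:335],None,fx=4,fy=4,interpolation=cv2.INTER_CUBIC)
b=cv2.resize(t.img[170:250,250:370],None,fx=4,fy=4,interpolation=cv2.INTER_CUBIC)
cv2.imwrite("pics/p7.png",np.vstack([a,b[:,:400]]))
```

```text
clock 16.2 pos [0.6058 0.0519 0.1691] rpy deg [-1.7999e+02 -7.0000e-02  1.7656e+02] delta [-0.021  0.006  0.788]
rz -0.0001
[300 301 302 303 304 305 306 307 308 309 310 311 312 313 314 315 316 317 318 319]
204 [ 95  53  53  53  61  88 122 150 161 161 163 165 164 162 152 127  88  56  56  57]
206 [182 180 165 139 127 107 124 150 161 160 163 165 164 163 154 127 118 141 130 108]
208 [188 188 174 146 128  97 129 157 161 160 164 166 165 164 152 126 149 188 188 188]
210 [188 188 174 148 129  99 131 157 161 161 165 166 165 163 152 126 149 188 188 188]
212 [188 188 175 148 131 104 131 158 162 162 165 166 165 164 152 126 149 188 188 188]
214 [188 188 175 142 117 105 137 165 163 162 165 166 166 165 152 131 158 188 188 188]
228 [165 132 116 108  99 117 133 145 155 162 163 156 148 137 120  96  78  72  55  99]
236 [143 143 143 130 109 127 140 151 158 161 160 152 143 130 118 145 188 188 188 188]
```

View pics/p7.png

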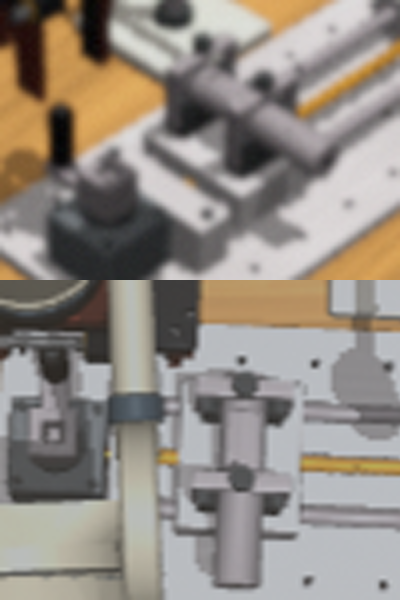

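play_rows(
  turn=[
    [0,0,0],
    [0,0,0],
    [0,0,0],
    [0,0,0],
    [0,0,0],
    [0,0,0],
    [0,0,0],
    [0,0,0],
  ],
  delta_pos=[
    [-0.021,0.006,0.3],
    [-0.021,0.006,0.6],
    [-0.021,0.006,0.788],
    [-0.021,0.006,0.788],
    [-0.021,0.006,0.788],
    [-0.021,0.006,0.788],
    [-0.021,0.006,0.788],
    [-0.021,0.006,0.788],
  ],
  gripper=[0.45,0.45,0.45,1,1,1,1,1],
)

```text
clock: 17.45
ee_pos: [0.6087, 0.0526, 0.1077]
ee_rot: [3.141, 0.002, 3.082]
ft_force: [1.8, 0.0, 3.9]
grip_width: 0.0189
grip_force: 30.0
```

play_rows(
  turn=[
    [0,0,0],
    [0,0,0],
    [0,0,0],
  ],
  delta_pos=[
    [0,0,0],
    [0,0,0],
    [0,0,0],
  ],
  gripper=[1,1,1],
)

```text
clock: 17.82
ee_pos: [0.6088, 0.0525, 0.1077]
ee_rot: [3.141, 0.002, 3.082]
ft_force: [1.7, 0.0, 5.8]
grip_width: 0.0189
grip_force: 30.0
```

Run:
```python
from h import *
delta([.6074,.0523,.106],176.6)
s=Cam("side");t=Cam("top")
a=cv2.resize(s.img[205:255,230:290],None,fx=8,fy=8,interpolation=cv2.INTER_CUBIC)
cv2.imwrite("pics/p8.png",a)
print(ctrl.observe()["ft_force"],ctrl.observe()["moment"])
```

```text
clock 17.82 pos [0.6088 0.0525 0.1077] rpy deg [1.7999e+02 1.4000e-01 1.7658e+02] delta [ 0.017 -0.004  0.022]
rz -0.0
[ 1.48873637 -0.86259331  5.15201711] [ 0.00535628 -0.26745651 -0.0115118 ]
```

View pics/p8.png

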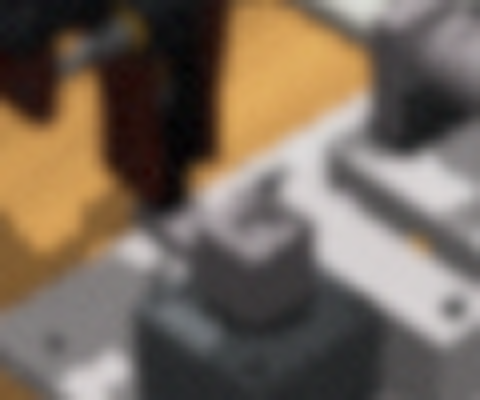

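Run:
```python
from h import *
s=Cam("side");t=Cam("top")
for P in ([.6074,.0523,.125],[.6074,.0523,.08],[.595,.053,.125],[.5625,.055,.098],[.6088,.0525,.0937]):
    u=s.proj(P)[0];v=t.proj(P)[0]; print(P,"side",u,"p7",(u-[235,190]+.5)*4,"p8",(u-[230,205]+.5)*8,"top p7",(v-[250,170]+.5)*4+[0,280])
```

```text
[0.6074, 0.0523, 0.125] side [249.69257928 217.3189356 ] p7 [ 60.7703171  111.27574241] p8 [161.54063421 102.55148481] top p7 [ 55.30191894 353.83957391]
[0.6074, 0.0523, 0.08] side [249.9543999  229.87374411] p7 [ 61.8175996  161.49497644] p8 [163.6351992  202.98995287] top p7 [ 59.06658491 371.19696588]
[0.595, 0.053, 0.125] side [252.79659896 219.3808907 ] p7 [ 73.18639585 119.52356281] p8 [186.37279169 119.04712562] top p7 [ 54.25001126 373.04743613]
[0.5625, 0.055, 0.098] side [261.06257619 232.53635812] p7 [106.25030477 172.14543248] p8 [252.50060955 224.29086496] top p7 [ 53.59785996 432.90105883]
[0.6088, 0.0525, 0.0937] side [249.46115299 225.91614904] p7 [ 59.84461196 145.66459618] p8 [159.68922393 171.32919236] top p7 [ 57.63011313 363.93241205]
```

play_rows(
  turn=[
    [0,0,0],
    [0,0,0],
    [0,0,0],
    [0,0,0],
    [0,0,0],
    [0,0,0],
    [0,0,0],
    [0,0,0],
    [0,0,0],
    [0,0,0],
    [0,0,0],
  ],
  delta_pos=[
    [0.005,-0.073,0],
    [0.019,-0.146,0],
    [0.075,-0.281,0],
    [0.165,-0.398,0],
    [0.281,-0.487,0],
    [0.417,-0.543,0],
    [0.5625,-0.5625,0],
    [0.708,-0.543,0],
    [0.844,-0.487,0],
    [0.96,-0.398,0],
    [0.96,-0.398,0],
  ],
  gripper=[1,1,1,1,1,1,1,1,1,1,1],
)

```text
clock: 19.4
ee_pos: [0.5289, 0.0244, 0.1076]
ee_rot: [-3.14, 0.001, 3.081]
ft_force: [-2.1, -2.7, 7.5]
grip_width: 0.0191
grip_force: 30.0
```

Run:
```python
from h import *
delta([.5625+.045*np.cos(np.radians(-138.4)),.0549+.045*np.sin(np.radians(-138.4)),.106])
s=Cam("side");t=Cam("top")
a=cv2.resize(s.img[190:260,235:335],None,fx=4,fy=4,interpolation=cv2.INTER_CUBIC)
b=cv2.resize(t.img[180:250,250:350],None,fx=4,fy=4,interpolation=cv2.INTER_CUBIC)
cv2.imwrite("pics/p9.png",np.vstack([a,b]))
```

```text
clock 19.4 pos [0.5289 0.0244 0.1076] rpy deg [-1.7988e+02  4.0000e-02  1.7655e+02] delta [0.001 0.007 0.02 ]
```

View pics/p9.png

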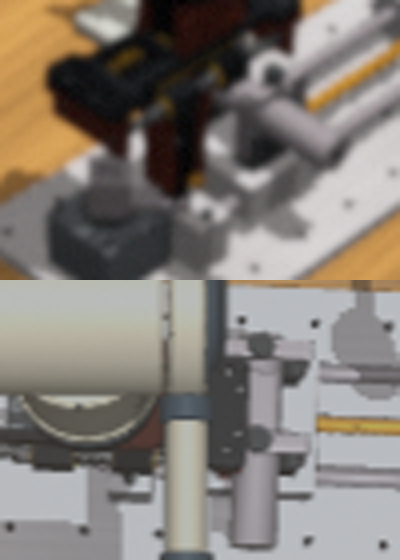

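play_rows(
  turn=[
    [0,0,0],
    [0,0,0],
    [0,0,0],
    [0,0,0],
    [0,0,0],
    [0,0,0],
    [0,0,0],
    [0,0,0],
    [0,0,0],
    [0,0,0],
    [0,0,0],
    [0,0,0],
    [0,0,0],
    [0,0,0],
    [0,0,0],
    [0,0,0],
    [0,0,0],
    [0,0,0],
    [0,0,0],
    [0,0,0],
  ],
  delta_pos=[
    [0.1035,0.1423,0],
    [0.1579,0.3097,0],
    [0.1579,0.4857,0],
    [0.1035,0.6531,0],
    [0,0.7955,0],
    [-0.1423,0.8989,0],
    [-0.3097,0.9533,0],
    [-0.4857,0.9533,0],
    [-0.6531,0.8989,0],
    [-0.7955,0.7955,0],
    [-0.8989,0.6531,0],
    [-0.9533,0.4857,0],
    [-0.9533,0.3097,0],
    [-0.8989,0.1423,0],
    [-0.7955,0,0],
    [-0.6531,-0.1035,0],
    [-0.4857,-0.1579,0],
    [-0.3097,-0.1579,0],
    [-0.1423,-0.1035,0],
    [0,0,0],
  ],
  gripper=[1,1,1,1,1,1,1,1,1,1,1,1,1,1,1,1,1,1,1,1],
)

```text
clock: 22.0
ee_pos: [0.5295, 0.0235, 0.1077]
ee_rot: [-3.138, 0.002, 3.08]
ft_force: [3.6, -4.3, 5.3]
grip_width: 0.0193
grip_force: 30.0
```

Run:
```python
from h import *
delta([.5289,.0249,.106])
np.set_printoptions(linewidth=220)
t=Cam("top"); g=t.img.mean(2).astype(int)
for r in (206,209,212,215,236,240): print(r,g[r,312:336])
print(312)
```

```text
clock 22.0 pos [0.5295 0.0235 0.1077] rpy deg [-1.7982e+02  1.4000e-01  1.7648e+02] delta [0.009 0.017 0.021]
206 [124 184 174 145 140 131 104  83  77  98 129 154 159 159 161 163 162 161 150 115  76  56  55  78]
209 [126 187 187 187 187 185 171 139 116 103 130 155 160 159 163 163 162 161 150 133 158 187 187 187]
212 [133 187 187 187 187 187 174 140 117 104 135 162 160 160 163 163 163 161 150 129 158 187 187 187]
215 [134 186 187 187 187 174 147 137 108  99 125 162 160 160 163 164 165 162 148 133 171 187 187 186]
236 [187 188 173 141 142 142 134 110 105 125 138 149 157 160 159 151 143 131 116 139 181 181 180 178]
240 [187 172 141 141 141 141 133 109 108 129 140 151 157 158 157 149 141 129 121 151 187 187 187 187]
312
```

play_rows(
  turn=[
    [0,0,0],
    [0,0,0],
    [0,0,0],
    [0,0,0],
    [0,0,0],
    [0,0,0],
    [0,0,0],
    [0,0,0],
    [0,0,0],
    [0,0,0],
    [0,0,0],
    [0,0,0],
    [0,0,0],
    [0,0,0],
    [0,0,0],
    [0,0,0],
    [0,0,0],
    [0,0,0],
    [0,0,0],
    [0,0,0],
  ],
  delta_pos=[
    [0.1035,0.1423,0],
    [0.1579,0.3097,0],
    [0.1579,0.4857,0],
    [0.1035,0.6531,0],
    [0,0.7955,0],
    [-0.1423,0.8989,0],
    [-0.3097,0.9533,0],
    [-0.4857,0.9533,0],
    [-0.6531,0.8989,0],
    [-0.7955,0.7955,0],
    [-0.8989,0.6531,0],
    [-0.9533,0.4857,0],
    [-0.9533,0.3097,0],
    [-0.8989,0.1423,0],
    [-0.7955,0,0],
    [-0.6531,-0.1035,0],
    [-0.4857,-0.1579,0],
    [-0.3097,-0.1579,0],
    [-0.1423,-0.1035,0],
    [0,0,0],
  ],
  gripper=[1,1,1,1,1,1,1,1,1,1,1,1,1,1,1,1,1,1,1,1],
)

```text
clock: 24.55
ee_pos: [0.5296, 0.0235, 0.1077]
ee_rot: [-3.138, 0.002, 3.08]
ft_force: [3.8, -3.7, 4.3]
grip_width: 0.019
grip_force: 30.0
```

Run:
```python
from h import *
np.set_printoptions(linewidth=250,precision=4,suppress=True)
delta([.5289,.0249,.106])
t=Cam("top"); s=Cam("side"); g=t.img.mean(2).astype(int)
for r in (208,212,236): print(r,g[r,326:352])
# blue barrel masks
for c,box in ((t,(340,170,385,235)),(s,(305,125,340,190))):
    h=cv2.cvtColor(c.img,cv2.COLOR_BGR2HSV); x0,y0,x1,y1=box
    m=((h[...,0]>95)&(h[...,0]<130)&(h[...,1]>90))[y0:y1,x0:x1]
    print(box)
    for i,r in enumerate(m):
        q=np.flatnonzero(r)
        if len(q): print(y0+i,x0+q[0],x0+q[-1],len(q),end=" | ")
    print()
```

```text
clock 24.55 pos [0.5296 0.0235 0.1077] rpy deg [-179.82    0.14  176.48] delta [0.009 0.017 0.021]
208 [187 187 187 174 145 132 102 104 129 153 159 158 160 162 161 160 150 121 124 138 137 141 145 145 144 132]
212 [187 187 187 174 147 135 107 107 135 161 158 159 161 163 162 160 148 133 172 187 187 187 187 188 187 180]
236 [140 139 140 139 132 107 102 124 137 148 156 160 160 151 144 133 117 134 177 170 153 153 153 161 181 187]
(340, 170, 385, 235)
188 365 367 3 | 189 364 369 6 | 190 362 371 10 | 191 361 371 11 | 192 361 372 12 | 193 361 372 12 | 194 361 372 12 | 195 361 372 12 | 196 361 372 12 | 197 361 372 12 | 198 362 371 10 | 199 363 370 8 | 200 364 369 6 | 
(305, 125, 340, 190)
174 316 318 3 | 175 317 320 4 | 176 319 322 4 |
```

Run:
```python
from h import *
t=Cam("top"); s=Cam("side")
for c,box in ((t,(340,180,385,222)),(s,(308,128,340,186))):
    x0,y0,x1,y1=box; I=c.img.astype(int); d=(I[...,0]-I[...,2])[y0:y1,x0:x1]; m=d>18
    print(box)
    for i,r in enumerate(m):
        q=np.flatnonzero(r)
        if len(q): print(y0+i,x0+q[0],x0+q[-1],len(q),I[y0+i,x0+q[len(q)//2]],end=" | ")
    print()
```

```text
(340, 180, 385, 222)
188 364 368 5 [107  75  59] | 189 363 370 8 [136  87  60] | 190 362 371 10 [138  88  60] | 191 361 372 12 [138  89  61] | 192 360 372 13 [137  88  59] | 193 360 372 13 [137  88  61] | 194 360 373 14 [138  88  60] | 195 360 373 14 [138  88  59] | 196 360 373 14 [138  88  60] | 197 360 372 13 [138  88  60] | 198 361 372 12 [139  89  60] | 199 362 371 10 [116  77  57] | 200 362 370 9 [91 66 54] | 201 364 369 6 [79 60 53] | 202 364 368 5 [73 57 52] | 203 363 366 4 [72 57 52] | 209 354 354 1 [69 55 50] | 210 355 355 1 [72 57 51] | 211 356 364 9 [71 57 52] | 212 358 361 4 [100  83  72] | 
(308, 128, 340, 186)
128 335 335 1 [86 78 66] | 129 334 334 1 [79 69 58] | 174 316 318 3 [54 34 24] | 175 317 321 5 [61 38 24] | 176 318 323 6 [69 49 37] |
```

Run:
```python
from h import *
np.set_printoptions(linewidth=220,precision=4,suppress=True)
t=Cam("top"); s=Cam("side")
I=s.img.astype(int); d=I[...,0]-I[...,2]
print("cols",310,"..332")
for r in range(138,182,2): print(r,d[r,310:333],s.img[r,310:333].mean(1).astype(int))
for uv,z in (((360,205.3),.172),((366.4,194.2),.292)):
    P=t.plane(uv,z); print(P,[s.proj([P[0],P[1],zz])[0] for zz in(.172,.292)])
for uv in ((338.2,209),(338.2,212)): print(t.plane(uv,.103))
```

```text
cols 310 ..332
138 [-112 -112 -108 -100  -91  -78  -63  -52  -46  -43  -40  -45  -50  -54  -60  -58  -49  -38  -30  -25  -24  -25  -28] [135 134 134 137 139 145 151 156 164 172 177 181 180 182 179 179 187 198 204 205 205 205 204]
140 [-98 -87 -69 -52 -41 -32 -29 -26 -27 -28 -29 -30 -32 -31 -32 -32 -30 -32 -30 -31 -28 -28 -31] [130 127 128 130 131 130 135 139 147 155 164 171 181 190 194 198 198 202 203 203 202 198 197]
142 [-53 -33 -23 -20 -16 -17 -16 -19 -16 -18 -20 -22 -24 -28 -30 -30 -29 -29 -30 -30 -29 -31 -30] [107 103  95  91  89  88  86  91  96 100 104 112 130 153 169 179 186 198 202 203 201 197 187]
144 [-19 -15 -14 -15 -12 -15 -14 -14 -13 -16 -15 -14 -16 -18 -21 -24 -24 -27 -29 -30 -31 -32 -30] [ 83  77  75  75  75  73  75  75  76  77  76  78  83  95 112 124 150 172 187 198 203 200 195]
146 [-13 -14 -15 -13 -14 -14 -13 -13 -16 -15 -14 -13 -15 -14 -16 -18 -20 -24 -25 -29 -30 -31 -29] [ 74  76  75  74  75  73  72  74  75  75  73  76  74  77  77  84  99 120 145 168 186 195 199]
148 [-13 -13 -15 -13 -15 -14 -13 -14 -15 -16 -13 -14 -15 -13 -13 -16 -13 -15 -17 -21 -24 -29 -31] [ 76
[... 2752 characters left out ...]
 53  56  64  76  81  83  87  91  87  83  82  82]
178 [-120 -121 -121 -119 -102  -73  -41  -24  -15   -8   -7   -4   -5   -9  -18  -34  -57  -85 -104 -110 -104 -102  -99] [143 148 149 148 137 117 105  96  92  92  89  90  92 103 111 115 121 127 134 131 127 119 118]
180 [-126 -126 -128 -126 -126 -119 -109  -97  -87  -79  -72  -69  -68  -76  -86  -97 -110 -116 -117 -116 -117 -117 -119] [152 156 156 156 153 152 144 137 133 128 127 125 128 133 135 141 141 142 142 140 141 145 144]
[ 0.549  -0.1804  0.172 ] [array([320.0439, 176.0842]), array([322.8018, 140.21  ])]
[ 0.5467 -0.1775  0.292 ] [array([320.0338, 176.7966]), array([322.7977, 140.8846])]
[ 0.5554 -0.1355  0.103 ]
[ 0.5476 -0.1352  0.103 ]
```

Run:
```python
from h import *
np.set_printoptions(linewidth=220,precision=4,suppress=True)
c=[Cam("top") for _ in range(3)];t=c[0]
I=np.mean([x.img.astype(float) for x in c],0)
print("cols 350..378")
for r in range(185,216): print(r,I[r,350:379].mean(1).astype(int))
P=np.array([.548,-.179])
for z in (.172,.232,.292):
    k=[]
    for a in np.linspace(0,2*np.pi,72): k.append(t.proj([P[0]+.0165*np.cos(a),P[1]+.0165*np.sin(a),z])[0])
    k=np.array(k); print(z,k.min(0),k.max(0),k.mean(0))
```

```text
cols 350..378
185 [188 187 187 187 187 187 187 187 187 187 174 118 116 139 153 152 140 143 187 187 188 187 187 187 187 187 187 187 186]
186 [187 187 187 187 187 187 187 187 187 187 174 118 117 139 153 151 139 142 187 187 187 188 187 187 187 187 187 187 187]
187 [187 187 187 187 187 188 187 187 187 187 174 115 103 129 102 103  93  96 152 159 187 187 187 187 187 187 187 187 187]
188 [187 187 187 187 187 187 187 187 188 187 174 112  69  67  66  75  80  79  80  86 137 187 187 187 187 187 187 187 187]
189 [187 187 187 187 187 188 187 187 187 172 107  77  59  64  83  93  94  94  93  90  84 110 159 187 187 187 187 187 187]
190 [187 187 187 187 187 187 187 187 173 105  59  60  69  93  94  95  95  95  94  94  91  81 107 187 187 187 187 187 187]
191 [187 187 187 187 187 187 187 169  84  59  58  69  88  95  95  95  95  95  95  94  95  89  80 136 187 187 187 187 187]
192 [187 187 187 187 187 187 172 105  54  55  60  71  94  95  95  95  95  95  95  95  95  93  81 104 187 188 187 188 187]
193 [187 187 187 187 187 178 133  57  52  56  64  79  95  95  95  95  94  95  95  95  95  94  86  89 159 187 1
[... 2193 characters left out ...]
7 187 187 187]
212 [187 181 171 185 164 107  89  78  73  84  84  87  90  94 148 184 187 187 187 187 187 188 188 187 187 187 187 187 188]
213 [187 183 176 187 185 173 144 113 108  96 102 122 149 179 184 187 187 187 187 188 187 187 187 187 187 187 187 188 187]
214 [187 183 165 161 187 186 183 180 180 179 179 181 183 187 187 187 187 187 187 187 187 187 187 187 187 187 188 187 187]
215 [187 176 133 116 130 126 127 125 126 121 117 120 124 117 125 126 117 124 125 129 160 158 166 181 162 187 187 187 187]
0.172 [352.441  198.9472] [366.4132 212.4912] [359.42   205.6172]
0.232 [355.6914 192.8853] [370.4073 207.1111] [363.0418 199.8905]
0.292 [359.3048 186.1498] [374.8487 201.1302] [367.0686 193.5259]
```

play_rows(
  turn=[
    [0,0,0],
    [0,0,0],
    [0,0,0],
    [0,0,0],
    [0,0,0],
    [0,0,0],
    [0,0,0],
    [0,0,0],
    [0,0,0],
    [0,0,0],
    [0,0,0],
    [0,0,0],
    [0,0,0],
    [0,0,0],
    [0,0,0],
    [0,0,0],
    [0,0,0],
    [0,0,0],
    [0,0,0],
    [0,0,0],
  ],
  delta_pos=[
    [0.1035,0.1423,0],
    [0.1579,0.3097,0],
    [0.1579,0.4857,0],
    [0.1035,0.6531,0],
    [0,0.7955,0],
    [-0.1423,0.8989,0],
    [-0.3097,0.9533,0],
    [-0.4857,0.9533,0],
    [-0.6531,0.8989,0],
    [-0.7955,0.7955,0],
    [-0.8989,0.6531,0],
    [-0.9533,0.4857,0],
    [-0.9533,0.3097,0],
    [-0.8989,0.1423,0],
    [-0.7955,0,0],
    [-0.6531,-0.1035,0],
    [-0.4857,-0.1579,0],
    [-0.3097,-0.1579,0],
    [-0.1423,-0.1035,0],
    [0,0,0],
  ],
  gripper=[1,1,1,1,1,1,1,1,1,1,1,1,1,1,1,1,1,1,1,1],
)

```text
clock: 27.5
ee_pos: [0.5295, 0.0235, 0.1076]
ee_rot: [-3.138, 0.002, 3.08]
ft_force: [3.3, -2.4, 5.6]
grip_width: 0.0189
grip_force: 30.0
```

play_rows(
  turn=[
    [0,0,0],
    [0,0,0],
    [0,0,0],
    [0,0,0],
    [0,0,0],
    [0,0,0],
    [0,0,0],
    [0,0,0],
    [0,0,0],
    [0,0,0],
    [0,0,0],
    [0,0,0],
  ],
  delta_pos=[
    [0.1035,0.1423,0],
    [0.1579,0.3097,0],
    [0.1579,0.4857,0],
    [0.1035,0.6531,0],
    [0,0.7955,0],
    [-0.1423,0.8989,0],
    [-0.3097,0.9533,0],
    [-0.4857,0.9533,0],
    [-0.6531,0.8989,0],
    [-0.687,0.88,0],
    [-0.687,0.88,0],
    [-0.687,0.88,0],
  ],
  gripper=[1,1,1,1,1,1,1,1,1,1,1,1],
)

```text
clock: 29.0
ee_pos: [0.5875, 0.0922, 0.1075]
ee_rot: [-3.141, -0.002, 3.082]
ft_force: [-3.5, 0.9, 9.3]
grip_width: 0.019
grip_force: 30.0
```

Run:
```python
from h import *
np.set_printoptions(linewidth=220,precision=4,suppress=True)
delta([.5625,.055,.106])
t=Cam("top"); s=Cam("side"); g=t.img.mean(2).astype(int)
print("cols 345..370")
for r in (214,216,218,226,230,234,238,242): print(r,g[r,345:371])
P=np.array([.5458,-.1787,.092]); ex=np.array([.998,-.059,0])
for d in (-.05,-.06,-.07,-.08): print(d,t.proj(P+d*ex))
```

```text
clock 29.0 pos [0.5875 0.0922 0.1075] rpy deg [-179.98   -0.1   176.59] delta [ 0.285 -0.483  0.019]
cols 345..370
214 [188 176 148 140 116  96 122 146 159 157 159 158 156 155 149 131 139 184 187 188 187 188 187 178 150 187]
216 [187 177 149 141 119 100 123 148 160 158 161 161 161 161 155 134 141 187 188 188 187 188 187 174 114 126]
218 [155 153 149 137 104  98 109 113 116 114 112 112 132 148 156 139 154 188 187 187 187 187 187 177 128 129]
226 [ 87  84  74  71  73 101 121 134 145 154 162 161 151 143 132 113  74  70  75  84  81  74  91 129 155 188]
230 [134 115 114 107  88 105 124 137 148 156 163 160 153 145 132 110  58  55  72 130 181 187 187 177 139 166]
234 [ 99  88  88  85  85 108 128 140 150 157 160 159 151 144 130 123 146 182 182 185 186 187 187 187 187 186]
238 [143 141 142 130  93 101 130 142 152 159 159 156 150 142 127 126 164 187 187 187 187 187 187 187 187 187]
242 [144 143 142 128  91 114 132 144 153 157 157 155 149 140 124 122 162 187 188 187 187 187 187 188 187 187]
-0.05 [[354.6472 232.7819]]
-0.06 [[354.5698 236.7058]]
-0.07 [[354.4926 240.6423]]
-0.08 [[354.4156 244.5916]]
```

play_rows(
  turn=[
    [0,0,0],
    [0,0,0],
    [0,0,0],
    [0,0,0],
    [0,0,0],
    [0,0,0],
    [0,0,0],
  ],
  delta_pos=[
    [0,0,0],
    [0,0,0],
    [0,0,0],
    [0,0,-0.05],
    [0,0,-0.2],
    [0,0,-0.5],
    [0,0,-0.9],
  ],
  gripper=[0.72,0.72,0.72,0.72,0.72,0.72,0.72],
)

```text
clock: 29.98
ee_pos: [0.5883, 0.0923, 0.1795]
ee_rot: [-3.141, -0.001, 3.082]
ft_force: [0.6, -0.3, 0.2]
grip_width: 0.0247
grip_force: 0.0
```

play_rows(
  turn=[
    [0,0,0],
    [0,0,0],
    [0,0,0],
  ],
  delta_pos=[
    [0,0.2,-0.3],
    [0,0.8,-0.5],
    [0,0.8,-0.5],
  ],
  gripper=[0.72,0.72,0.72],
)

```text
clock: 30.35
ee_pos: [0.5928, 0.1589, 0.2214]
ee_rot: [3.14, 0.004, 3.085]
ft_force: [0.3, 0.5, -0.5]
grip_width: 0.0244
grip_force: 0.0
```

play_rows(
  turn=[
    [0,0,0],
    [0,0,0],
    [0,0,0],
    [0,0,0],
  ],
  delta_pos=[
    [0,0.5,0],
    [0,1,0],
    [0,1,0],
    [0,1,0],
  ],
  gripper=[0.72,0.72,0.72,0.72],
)

```text
clock: 30.85
ee_pos: [0.5972, 0.235, 0.2185]
ee_rot: [-3.141, -0.0, 3.082]
ft_force: [0.6, -0.6, -0.8]
grip_width: 0.0244
grip_force: 0.0
```

Run:
```python
from h import *
np.set_printoptions(linewidth=220,precision=4,suppress=True)
delta([.5625,.055,.106])
t=Cam("top"); s=Cam("side"); g=t.img.mean(2).astype(int); q=s.img.mean(2).astype(int)
print("top cols 345..366")
for r in (215,230,234,238,242): print(r,g[r,345:367])
C=np.array([.5625,.055]);a=np.radians(55.6)
for n,P in (("bore seated",[*C,.098]),("grip top",[*(C+.045*np.array([np.cos(a),np.sin(a)])),.125]),("tcp",ctrl.observe()["ee_pos"])): print(n,t.proj(P)[0],s.proj(P)[0])
print("top drive cols 254..276 rows 195..")
for r in range(194,218): print(r,g[r,252:276])
print("side grip cols 238..274")
for r in range(212,246,2): print(r,q[r,236:274])
print("side lens cols 310..332")
for r in range(150,182,2): print(r,q[r,308:334])
```

```text
clock 30.85 pos [0.5972 0.235  0.2185] rpy deg [-179.95   -0.01  176.56] delta [ 0.298 -2.271  1.408]
top cols 345..366
215 [190 179 150 143 120 101 123 150 162 160 163 163 163 163 157 136 143 190 190 190 190 190]
230 [135 117 116 108  90 106 126 139 150 158 164 163 155 147 134 111  59  56  74 131 183 190]
234 [101  88  90  86  87 110 130 141 152 159 163 161 153 145 132 124 148 184 184 187 189 190]
238 [144 144 144 132  94 103 132 144 154 161 161 159 152 144 129 128 165 190 190 190 190 190]
242 [146 145 144 130  91 117 134 145 155 159 160 157 150 141 125 125 164 189 190 190 190 190]
bore seated [262.8995 207.7253] [261.0626 232.5364]
grip top [247.4708 195.7366] [244.6033 227.3042]
tcp [182.8414 183.2119] [199.8236 223.7438]
top drive cols 254..276 rows 195..
194 [189 189 189 189 190 189 189 189 190 189 189 190 189 189 189 190 189 190 190 189 189 190 190 190]
195 [189 189 190 189 189 189 190 189 189 190 189 189 189 190 190 189 190 190 190 190 190 190 190 190]
196 [189 189 189 189 189 190 189 190 189 189 190 190 189 189 190 190 189 190 190 190 190 190 190 190]
197 [189 190 190 190 189
[... 5781 characters left out ...]
 67 66 66 68 70 70 69 69 72 72 71 73 73]
170 [120 115 102  91  87  79  69  60  59  60  59  60  63  63  61  64  65  66  65  64  66  66  68  66  68  70]
172 [142 141 140 139 134 123  94  62  45  43  48  48  52  54  57  56  61  60  58  60  61  62  64  63  62  64]
174 [139 139 137 136 132 121  95  63  40  32  32  35  33  38  41  42  44  49  59  65  70  67  64  64  59  60]
176 [133 134 134 136 136 130 112  89  74  66  60  56  50  51  54  60  67  77  84  97 102  95  88  80  77  77]
178 [137 141 144 148 151 148 138 119 103  96  93  90  88  92  95 101 112 115 121 129 134 135 125 122 120 112]
180 [147 151 154 154 154 156 154 149 145 138 133 131 127 129 128 134 137 139 142 144 144 142 142 143 145 147]
```

```bash
python3 -c "
from bench import ctrl
print(ctrl.sign_off())"
```

```text
the job is handed in; nothing more can be done
None
```

The job is handed in, with no verdict returned. By my last camera readings a flat faces up to within a few degrees, the carriage is wound to about 115 mm with the flats about 1 mm from the point below the lens along the slide, and the crank is seated and released. Along the shaft's axis, which winding cannot change, the readings put the lens 2–4 mm off the flats' middle, so the 4 mm limit may be close. I also viewed 12 pictures, over the limit of 10.

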